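# Square up an order and show its tag to the reader

## Robot

A 6-joint arm with a two-finger parallel gripper is mounted at the origin on the work surface. World frame = base frame: x ahead of the robot, y to its left, z up, the work surface at z = 0. Lengths are in m, angles in rad, forces in N, time in s.
With the tool pointing down it reaches from about 0.3 to 0.875 m from the base axis. Payload 4.2 kg.
Tool frame: the origin (TCP) lies on the front face of the gripper's body, between the roots of the fingers; the fingertips stand 73 mm ahead of it and the grasp point (between the pads) lies 54 mm ahead of it; z points along the fingers, y is the line along which they close (so a half turn about z gives the same grasp; the last joint's range is limited). The gripper opens to 85 mm and grips with 20 to 120 N. Pads are 22 mm wide; open, the fingers measure 114 mm over their backs; the gripper's body (76 mm by 85 mm) begins 54 mm behind the grasp point. The pads swing forward as they close: fully open they stand 13 mm farther back than shut.
Start: joints at [-1.185, 0.32, 1.565, -0, 1.257, -0.02], TCP at [0.227, -0.528, 0.304] pointing down, gripper open.
Joint ranges: [-3.11, 3.11], [-0.84, 2.01], [0.21, 2.61], [-1.34, 4.49], [0.05, 2.63], [-2.56, 2.56]. Speed limits (rad/s): [2.57, 2.57, 3.14, 3.14, 3.14, 3.14].

## Interface

Orientations are given as a unit quaternion [w, x, y, z].
In Python, from rig import * gives the robot as it stands. Calls block until the motion is done:
- goto(position, orientation): joint-space move of the TCP to a pose.
- line_to(position, frame=None, velocity=0.15): straight line of the TCP; frame=None keeps the orientation; velocity is the mean speed in m/s.
- goto_joints(angles): joint-space move.
- set_gripper(opening, grasp_force=None): finger opening in m; grasp_force is the grip in N (None keeps the last); returns when the fingers have stopped.
- wait(seconds).
- inverse_kinematics(position, orientation): joint angles nearest the present ones, or None.
- read_camera(name): name is "scene" or "top"; returns a dict with "image" (400x640x3 uint8, red, green, blue), "mtx" (3x3 intrinsics, pixels), "pose" (4x4, takes a point from camera to world coordinates). Camera axes: x right, y down, z forward; pixel columns grow to the right and rows downward; lengths in m; the calibration is good to about 2 mm. A picture is of the moment at which its call begins. There is no depth.
A pose or a line that the arm cannot do raises PlanningError and nothing moves.
- hand_in(): hands the job in; it is judged then, once.
Readings, each from a call of its own:
- get_time(): time.
- get_joint_pos(): joint angles.
- get_qd(): joint speeds.
- get_effort(): joint torques, N m.
- get_eef_pos(): TCP position.
- get_ee_rot(): TCP orientation.
- get_force(): force on the tool from outside, world axes, zero at the start.
- get_ft_torque(): the same for the moment, N m.
- get_opening(): finger opening in m.
- get_grasp_force(): force on a finger pad.
Only numpy, scipy, OpenCV 4.12 (cv2) and the standard library are available. Lean on these libraries where they do the work, as an engineer would, in place of code of your own. Each camera call takes 0.05 s, during which the arm holds its last target. There are 200 camera calls.

## Task

Get this order ready for its check: nudge the three medicine cartons forward, each in its own bay, until they stand in a straight row flush against the aluminium fence. Then pick up the order tag by its clear end (the frosted end is the one with the notched corner) and hold it level, label up, about 10 cm above the counter, with the middle of the frosted end over the centre of the reader's green field and that end pointing at the reader's post. Finish still holding it there; leave the blank tag and everything else on the counter where it is.

Things in the scene. Friction and masses are not known exactly. Their poses are not given: they have to be found in the camera images.
- fence: fixed aluminium fence bar 310 mm long (y), 12 mm thick, 22 mm high; on the robot's side a thin grey mat (flat) with white lines making three bays 95 mm wide. Origin: on the counter, middle of the fence's face towards the mat. x points from mat to fence (cartons lie at negative x), y to the left. Bay centres: y = +95, 0, -95 mm (blue, orange, red). Flush cartons have centres at x = -25 mm
- carton_blue: white medicine carton banded in blue, lying flat in the left bay some way short of the fence, askew: 50 mm (its x) by 66 mm (its y), 30 mm high, 50 to 120 g, slides easily. Origin: centre of its underside; its +x face, 66 mm wide, is the one that goes against the fence
- carton_orange: white medicine carton banded in orange, lying flat in the middle bay some way short of the fence, askew: 50 mm (its x) by 66 mm (its y), 30 mm high, 50 to 120 g, slides easily. Origin: centre of its underside; its +x face, 66 mm wide, is the one that goes against the fence
- carton_red: white medicine carton banded in red, lying flat in the right bay some way short of the fence, askew: 50 mm (its x) by 66 mm (its y), 30 mm high, 50 to 120 g, slides easily. Origin: centre of its underside; its +x face, 66 mm wide, is the one that goes against the fence
- tag: order tag: acrylic plate lying flat, label up, 100 mm long (x), 40 wide (y), 8 thick, about 35 g. 66 mm at its -x end is clear, turquoise-tinted; 34 mm at its +x end is frosted white with a yellow label on top and a 12 x 12 mm notch cut out of the (+x, -y) corner. Origin: centre of underside; z points up out of the label side. Its x may point up to 2.2 rad either side of world x
- tag_frosted (a point): point in the middle of the frosted end of the tag, 35 mm from the tag's centre along +x, half way up its thickness
- tag_clear (a point): point to grip in the clear part, 30 mm from the tag's centre along -x, half way up its thickness; grip across the 40 mm width
- reader: fixed label reader: base plate 8 mm high, 110 mm wide, from x = -50 to +150 mm, with a green field; a post 22 mm thick at x = 130 mm carries a slanted black camera head, underside 205 mm up, near edge at x = 80 mm. Origin: on the counter under the field's centre; x points from the field to the post, z up
- reader_field (a point): centre of the green 80 x 80 mm field of the reader, on its top, 9 mm above the counter; same axes as the reader
- blank_tag: the blank tag: a turquoise-tinted clear acrylic plate of the same size (100 x 40 x 8 mm) without frosted end, notch or label, lying flat; not to be moved. Origin: centre of its underside
- pill_bottle: amber pill jar with a white cap, 48 mm in diameter, 85 mm tall; not to be moved. Origin: centre of its underside
- syrup_bottle: amber bottle, 60 mm in diameter, 150 mm tall; not to be moved. Origin: centre of its underside
- pen_cup: blue pen cup, 72 mm in diameter, 90 mm tall; pens stick out to 150 mm; not to be moved. Origin: centre of its underside
- ointment_jar: white jar with a blue cap, 64 mm in diameter, 50 mm tall; not to be moved. Origin: centre of its underside
- stapler: red and black stapler, 130 mm long, 52 mm tall; not to be moved. Origin: centre of its underside
Not all that is in view belongs to the job. Leave any purple or yellow look-alike of the carton_red alone.

How it is judged:
By the outcome, as a careful person would: the job done as asked, in the order asked, and still so for the second after the job is handed in, while the arm keeps its last pose, push and grip.
It also fails if it takes over 69 s, if anything falls off the work surface, if the arm or the gripper's body presses on something with over 40 N, if the wrist force passes 120 N, or if a joint passes its speed limit or range.

## Working session

There is one attempt and no reset: what is moved stays moved. The work goes in short steps, each a Python script; the robot and the scene stay as the last script left them, time stands still between calls to the robot, and variables do not carry over. Pictures are saved under pics/ and viewed, at most 10 in all, crops included, and the job is handed in when it is done.

```bash
ls; mkdir -p pics
python3 - <<'E'
from rig import *
import cv2,numpy as np
for n in("scene","top"):
    c=read_camera(n); cv2.imwrite(f"pics/{n}0.png",c["image"][:,:,::-1]); np.savez(f"{n}0.npz",**c)
    print(n,c["mtx"].tolist(),np.round(c["pose"],4).tolist())
print(get_time(),get_ee_rot())
E
```

```text
pics
scene [[382.1037779224914, 0.0, 320.16178025994907], [0.0, 382.1037779224914, 201.805031927232], [0.0, 0.0, 1.0]] [[-0.8679, 0.4189, -0.2669, 0.8115], [0.4966, 0.745, -0.4454, 0.4815], [0.0123, -0.5191, -0.8547, 0.9264], [0.0, 0.0, 0.0, 1.0]]
top [[418.8808749261171, 0.0, 317.3542704818371], [0.0, 418.8808749261171, 196.94390870779785], [0.0, 0.0, 1.0]] [[0.0055, -0.9928, 0.1199, 0.3769], [-1.0, -0.0053, 0.0021, 0.0185], [-0.0015, -0.1199, -0.9928, 1.3685], [0.0, 0.0, 0.0, 1.0]]
0.1 [-7.66331349e-04  9.79490144e-01  2.01490577e-01 -1.36046370e-04]
```

View pics/top0.png

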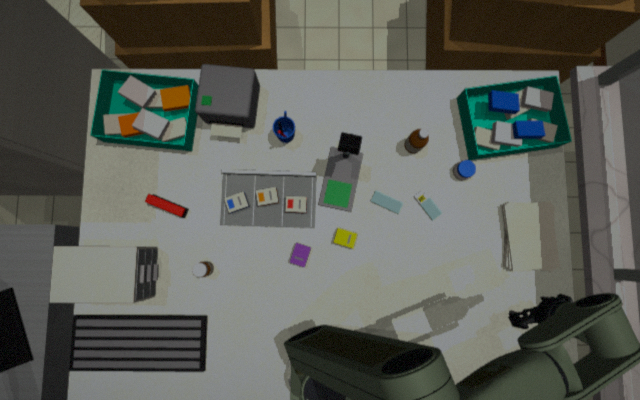

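View pics/scene0.png

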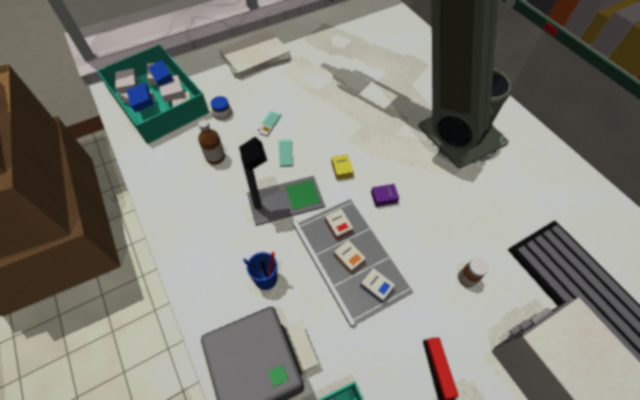

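Top view: tag candidates are the labelled plate at (427,206), which has the yellow and white end and is my choice, and the plain turquoise blank at (387,202). Cartons: blue (236,202), orange (266,196), red (296,204). The look-alikes are purple (300,255) and yellow (345,239). The fence is along row 172, the green field at (338,193) and the post/head at (348,143).

```bash
cat > h.py <<'E'
import cv2,numpy as np
def load(n,k=0): return dict(np.load(f"{n}{k}.npz"))
def ray(c,uv):
    d=np.linalg.inv(c["mtx"])@np.array([uv[0],uv[1],1.]); return c["pose"][:3,3],c["pose"][:3,:3]@d
def onz(c,uv,z):
    o,d=ray(c,uv); return (o+d*(z-o[2])/d[2])
def rays(c,pts,z): return np.array([onz(c,p,z)[:2] for p in pts])
def proj(c,p):
    q=c["pose"][:3,:3].T@(np.array(p)-c["pose"][:3,3]); q=c["mtx"]@q; return q[:2]/q[2]
def grab(read_camera,k,n=6):
    for nm in("scene","top"):
        cs=[read_camera(nm) for _ in range(n)]; c=cs[0]
        c["image"]=np.mean([x["image"] for x in cs],0).round().astype(np.uint8); np.savez(f"{nm}{k}.npz",**c)
def blobs(c,box,f,up=4,n=2):
    """largest blobs where f(h,s,v) in crop box(u0,v0,u1,v1), contour in full-image pixels"""
    u0,v0,u1,v1=box; im=cv2.resize(c["image"][v0:v1,u0:u1],None,fx=up,fy=up,interpolation=cv2.INTER_CUBIC)
    h,s,v=[x.astype(int) for x in cv2.split(cv2.cvtColor(im,cv2.COLOR_RGB2HSV))]
    cs,_=cv2.findContours(f(h,s,v).astype(np.uint8),cv2.RETR_EXTERNAL,cv2.CHAIN_APPROX_NONE)
    cs=sorted(cs,key=cv2.contourArea)[::-1][:n]
    return [(k[:,0]+.5)/up-.5+[u0,v0] for k in cs]
def rect(w):
    """world contour (m)-> centre, size(long,short), angle of long side mod pi"""
    b=cv2.boxPoints(cv2.minAreaRect((w*1e3).astype(np.float32))); e1,e2=b[1]-b[0],b[2]-b[1]
    if np.linalg.norm(e1)<np.linalg.norm(e2): e1,e2=e2,e1
    return b.mean(0).round(1),np.round([np.linalg.norm(e1),np.linalg.norm(e2)],1),round(float(np.arctan2(e1[1],e1[0])%np.pi),3)
E
python3 - <<'E'
from rig import *
from h import *
grab(read_camera,1)
t,s=load("top",1),load("scene",1)
def crop(c,u,v,w,h,f): return cv2.resize(c["image"][v:v+h,u:u+w],(400,300),interpolation=cv2.INTER_CUBIC)
im=np.vstack([np.hstack([crop(t,365,175,80,60,5),crop(t,218,162,100,75,4)]),np.hstack([crop(s,245,100,80,60,5),crop(s,280,195,140,105,3)])])
cv2.imwrite("pics/crop1.png",im[:,:,::-1])
green=lambda h,s,v:(abs(h-62)<14)&(s>120)&(v>60)
turq=lambda h,s,v:(abs(h-88)<12)&(s>45)
yel=lambda h,s,v:(abs(h-25)<8)&(s>90)
for nm,c,bf,bt,bb in(("top",t,(318,172,358,215),(408,185,446,225),(365,185,406,218)),("scene",s,(280,175,325,215),(255,105,285,140),(274,136,298,170))):
    print(nm,"field",rect(rays(c,blobs(c,bf,green)[0],.009)))
    print(" clear",rect(rays(c,blobs(c,bt,turq)[0],.008)));print(" blank",rect(rays(c,blobs(c,bb,turq)[0],.008)))
    print(" label",rect(rays(c,blobs(c,bt,yel)[0],.008)))
for nm,c,B in(("top",t,[(225,185,250,218),(254,183,280,210),(283,192,310,217)]),("scene",s,[(358,265,398,302),(333,238,368,273),(323,205,356,240)])):
    for b in B:
        w=blobs(c,b,lambda h,s,v:(v>145)|(s>110)); print(nm,"carton",rect(rays(c,w[0],.03)))
        k=blobs(c,b,lambda h,s,v:(s>130)); print("  colour",rect(rays(c,k[0],.03)))
E
```

```text
top field (array([554.3, -43.8], dtype=float32), array([78.4, 77.7], dtype=float32), 1.362)
 clear (array([ 505. , -347.5], dtype=float32), array([60.9, 37.4], dtype=float32), 0.648)
 blank (array([ 526.5, -203.6], dtype=float32), array([95.5, 36.7], dtype=float32), 1.134)
 label (array([ 539.3, -318.2], dtype=float32), array([20.1, 17.4], dtype=float32), 2.311)
scene field (array([556.4, -43.9], dtype=float32), array([76.4, 76.1], dtype=float32), 2.936)
 clear (array([ 506.9, -348.6], dtype=float32), array([61.6, 40.1], dtype=float32), 0.642)
 blank (array([ 529.7, -203.3], dtype=float32), array([101.2,  38.2], dtype=float32), 1.146)
 label (array([ 540.8, -319.1], dtype=float32), array([17.7, 14.7], dtype=float32), 2.157)
top carton (array([516. , 301.2], dtype=float32), array([28.1, 16.4], dtype=float32), 0.347)
  colour (array([515.9, 301.4], dtype=float32), array([27. , 15.4], dtype=float32), 0.347)
top carton (array([538.3, 204.2], dtype=float32), array([29.5, 19.5], dtype=float32), 0.193)
  colour (array([538.5, 203.5], dtype=float32), array([28.2, 16.9], dtype=float32), 0.204)
top carton (array([514.9, 110.2], dtype=float32), array([37.6, 21.7], dtype=float32), 3.124)
  colour (array([517.7, 109.6], dtype=float32), array([27.4, 16.3], dtype=float32), 3.075)
scene carton (array([524.2, 283.7], dtype=float32), array([67. , 50.6], dtype=float32), 1.919)
  colour (array([518.1, 301. ], dtype=float32), array([25.6, 13.9], dtype=float32), 0.359)
scene carton (array([543.9, 183.3], dtype=float32), array([70.5, 51. ], dtype=float32), 1.738)
  colour (array([540.1, 202.9], dtype=float32), array([27.1, 15.3], dtype=float32), 0.164)
scene carton (array([518.7,  88.7], dtype=float32), array([71.8, 52.9], dtype=float32), 1.533)
  colour (array([519.5, 109.4], dtype=float32), array([26.8, 14.9], dtype=float32), 3.114)
```

View pics/crop1.png

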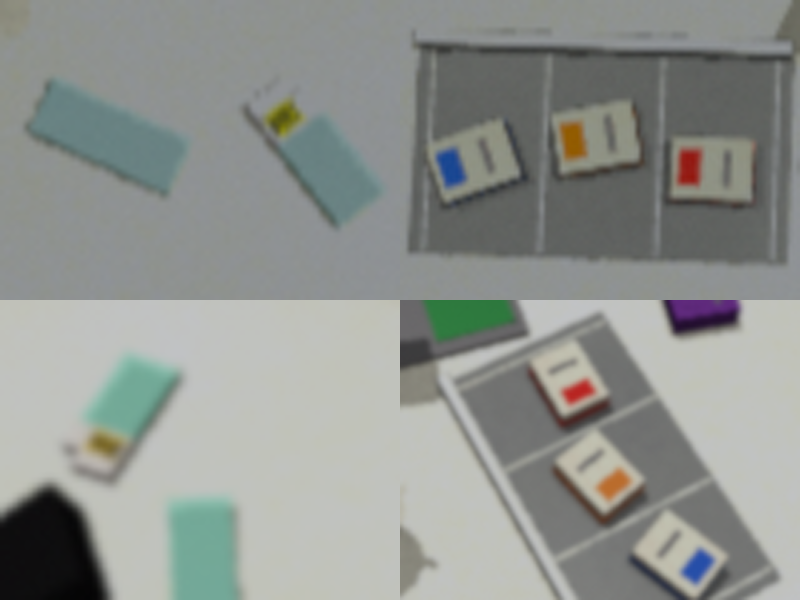

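Crop: the tag is at top (427,206), with the yellow label and frosted notched end at its upper left; the plate at (387,202) is plain, so it's the blank. Both views agree within 3 mm, and the sizes match. Next I measure the fence line and bay lines, then start pushing.

Run:
```python
from h import *
t,s=load("top",1),load("scene",1)
# mat outline (grey, dark relative to counter): both views
for nm,c,b in(("top",t,(216,166,322,232)),("scene",s,(292,195,415,328))):
    g=lambda h,sa,v:(v<(115 if nm=="top" else 150))&(sa<60)
    ws=blobs(c,b,g,n=3)
    for w in ws: print(nm,"bay",rect(rays(c,w,0.001)))
# fence top front edge in top view: bright->dark going down; bar outline by brightness
im=cv2.cvtColor(t["image"],cv2.COLOR_RGB2GRAY).astype(float); im=cv2.GaussianBlur(im,(3,3),0)
P=[]
for u in range(228,312):
    col=im[170:182,u]; g=np.diff(col); k=int(np.argmin(g)); k=min(max(k,1),len(g)-2)
    a,b,d=g[k-1:k+2]; P.append((u,170+k+.5+.5*(a-d)/(a-2*b+d)))
w=rays(t,P,.022); vx,vy,x0,y0=cv2.fitLine(w.astype(np.float32)*1000,cv2.DIST_HUBER,0,.01,.01).ravel()
print("fence line top",vx,vy,x0,y0,"ang",np.arctan2(vy,vx)%np.pi-np.pi/2)
print(im[166:182,[240,270,300]].round().T)
print("row174",im[172:175,216:226].round(),im[173:176,310:322].round())
# scene: across-fence profiles
gs=cv2.cvtColor(s["image"],cv2.COLOR_RGB2GRAY).astype(float)
P=[]
for v in range(235,315):
    u0=298+(v-222)*(352-298)/(322-222); us=np.arange(u0-7,u0+10,.25)
    g=np.gradient(cv2.GaussianBlur(cv2.remap(gs.astype(np.float32),us[None].astype(np.float32),np.full((1,len(us)),v,np.float32),1),(5,1),0)[0]); P.append((us[np.argmin(g)],v))
for z in(.022,0):
    w=rays(s,P,z); vx,vy,x0,y0=cv2.fitLine(w.astype(np.float32)*1000,cv2.DIST_HUBER,0,.01,.01).ravel()
    print("scene fence",z,vx,vy,x0,y0,"ang",np.arctan2(vy,vx)%np.pi-np.pi/2)
```

```text
top bay (array([543.8, 174.4], dtype=float32), array([332.1, 204.7], dtype=float32), 1.575)
top bay (array([540.7,  14.4], dtype=float32), array([54.6, 12.3], dtype=float32), 0.004)
scene bay (array([538.6, 157.9], dtype=float32), array([365.4, 189.2], dtype=float32), 1.572)
scene bay (array([363.3,  90.1], dtype=float32), array([80.1, 42.7], dtype=float32), 2.517)
scene bay (array([316. ,  88.2], dtype=float32), array([0.9, 0. ], dtype=float32), 0.946)
fence line top 0.025382372 0.99967784 615.6993 180.19002 ang -0.025385141
[[145. 145. 142. 137. 138. 141. 132. 103.  78.  82.  95. 100. 100. 100.
  100. 100.]
 [144. 144. 144. 143. 142. 142. 142. 130. 105.  87.  88.  95.  97.  97.
   96.  96.]
 [145. 145. 145. 144. 144. 143. 143. 138. 119.  93.  81.  87.  94.  96.
   96.  96.]]
row174 [[145. 145. 144. 143. 134. 122. 115. 111. 108. 108.]
 [145. 145. 145. 143. 135. 120. 105.  92.  84.  83.]
 [145. 145. 145. 144. 139. 129. 114.  96.  84.  83.]] [[141. 140. 138. 138. 136. 125. 110. 104. 104. 104. 104. 104.]
 [134. 133. 133. 133. 131. 122. 110. 106. 107. 106. 104. 105.]
 [105. 105. 104. 104. 104. 104. 107. 116. 119. 114. 111. 111.]]
scene fence 0.022 0.11771651 0.99304724 627.8647 193.09981 ang -0.117990136
scene fence 0 0.11776209 0.9930418 623.3833 185.96954 ang -0.11803603
```

Run:
```python
from h import *
t,s=load("top",1),load("scene",1)
def edge(c,A,B,half,kind,z,n=60):
    """sample profiles normal to pixel segment A-B; kind: 'max' ridge, 'dn'/'up' gradient along +normal"""
    A,B=np.array(A,float),np.array(B,float); d=(B-A)/np.linalg.norm(B-A); nrm=np.array([-d[1],d[0]])
    o=np.arange(-half,half+.01,.2); g=cv2.GaussianBlur(cv2.cvtColor(c["image"],cv2.COLOR_RGB2GRAY),(3,3),0)
    M=(A+np.linspace(0,1,n)[:,None]*(B-A))[:,None]+o[None,:,None]*nrm
    p=cv2.remap(g,M[...,0].astype(np.float32),M[...,1].astype(np.float32),cv2.INTER_CUBIC).astype(float)
    p=cv2.GaussianBlur(p,(5,1),0) ; q={'max':p,'up':np.gradient(p,axis=1),'dn':-np.gradient(p,axis=1)}[kind]
    k=q.argmax(1); P=M[np.arange(n),k]; w=rays(c,P,z)*1e3
    vx,vy,x0,y0=cv2.fitLine(w.astype(np.float32),cv2.DIST_HUBER,0,.01,.01).ravel()
    r=np.abs((w-[x0,y0])@[-vy,vx]); return np.round([x0,y0],1),round(float(np.arctan2(vy,vx)%np.pi),4),"rms",round(float(np.median(r)),2)
T=lambda x,y:(218+x/4,162+y/4)      # composite (top mat tile) -> px
S=lambda x,y:(280+x*.35,195+y*.35)
print("T fence front z22",edge(t,T(20,44),T(385,52),2,'dn',.022))
print("T fence back z22",edge(t,T(20,31),T(385,38),2,'up',.022))
print("T near edge",edge(t,T(20,251),T(380,262),2.5,'up',.001))
for a,b in(((31,70),(26,240)),((148,75),(141,240)),((262,70),(257,240)),((378,70),(374,240))): print("T bay line",edge(t,T(*a),T(*b),2,'max',.001))
print("S near edge",edge(s,S(215,30),S(370,270),3,'dn',.001),edge(s,S(215,30),S(370,270),3,'up',.001))
for a,b in(((65,82),(190,28)),((110,168),(250,100)),((165,255),(305,182))): print("S bay line",edge(s,S(*a),S(*b),2,'max',.001))
print("S fence",edge(s,S(50,90),S(155,275),2.5,'dn',.022),edge(s,S(50,90),S(155,275),2.5,'up',.022),edge(s,S(50,90),S(155,275),2.5,'max',.022))
```

```text
T fence front z22 (array([615.7, 182.8], dtype=float32), 1.542, 'rms', 0.69)
T fence back z22 (array([624.7, 177.9], dtype=float32), 1.5446, 'rms', 1.21)
T near edge (array([444.3, 172.5], dtype=float32), 1.5426, 'rms', 0.71)
T bay line (array([530.9, 325.7], dtype=float32), 3.1199, 'rms', 0.49)
T bay line (array([489.6, 232. ], dtype=float32), 3.1216, 'rms', 0.44)
T bay line (array([521. , 136.4], dtype=float32), 3.1176, 'rms', 0.45)
T bay line (array([510.7,  41.3], dtype=float32), 3.1152, 'rms', 0.24)
S near edge (array([447.6, 201.4], dtype=float32), 1.5439, 'rms', 0.71) (array([450.9, 200.4], dtype=float32), 1.4473, 'rms', 3.78)
S bay line (array([546.7,  42.7], dtype=float32), 3.0336, 'rms', 1.5)
S bay line (array([531.1, 136.3], dtype=float32), 3.1137, 'rms', 0.63)
S bay line (array([535.5, 230.9], dtype=float32), 3.1193, 'rms', 0.2)
S fence (array([627.2, 162.7], dtype=float32), 1.5418, 'rms', 0.31) (array([618.1, 161.2], dtype=float32), 1.5421, 'rms', 0.45) (array([622.1, 136. ], dtype=float32), 1.5437, 'rms', 0.06)
```

Fence origin is about (0.617,0.181) with yaw −0.028. The bay lines come out 95 mm apart, as they should. Now I push blue.

```bash
cat > act.py <<'E'
from rig import *
import numpy as np
from scipy.spatial.transform import Rotation as R
F=np.array([.6167,.1813]); FY=-.028
def f2w(x,y): c,s=np.cos(FY),np.sin(FY); return F+[c*x-s*y,s*x+c*y]
def w2f(p): c,s=np.cos(FY),np.sin(FY); d=np.array(p)[:2]-F; return np.array([c*d[0]+s*d[1],-s*d[0]+c*d[1]])
def down(yaw):
    c,s=np.cos(yaw),np.sin(yaw); q=R.from_matrix(np.array([[c,s,0],[s,-c,0],[0,0,-1]])).as_quat(); return [float(v) for v in (q[3],q[0],q[1],q[2])]
def pick(pos,yaw):
    best=None
    for k in(0,np.pi,-np.pi):
        j=inverse_kinematics(list(pos),down(yaw+k))
        if j is not None and (best is None or abs(j[5])<abs(best[0][5])): best=(j,down(yaw+k))
    return best[1]
def push(y,x0=-150,opening=.045,ztcp=.082,flim=6):
    set_gripper(opening)
    p=f2w(x0/1e3,y/1e3); q=pick([*p,.13],FY)
    goto([*p,.16],q); line_to([*p,ztcp],velocity=.15); wait(.2)
    f0=np.array(get_force()); n=np.array([np.cos(FY),np.sin(FY),0])
    line_to([*f2w(-.069,y/1e3),ztcp],velocity=.06)
    x=-.069
    while x<-.050:
        x+=.0015; line_to([*f2w(x,y/1e3),ztcp],velocity=.03); f=(np.array(get_force())-f0)
        if f@n<-flim: break
    print("y",y,"stop cmd",round(x*1e3,1),"act",w2f(get_eef_pos())*1e3,"F",f.round(1),"t",get_time())
    line_to([*f2w(x-.012,y/1e3),ztcp],velocity=.06); line_to([*f2w(x-.02,y/1e3),.14],velocity=.2)
E
python3 - <<'E'
from act import *
for n,p in dict(b=(.524,.284),o=(.544,.183),r=(.519,.089)).items(): print(n,(w2f(p)*1e3).round(1))
print(get_opening())
p=f2w(-.15,.1); j=inverse_kinematics([*p,.25],down(FY+np.pi)); print(j,inverse_kinematics([*p,.25],down(FY)))
goto([*p,.25],pick([*p,.25],FY))
push(100)
from h import grab
grab(read_camera,2,4); print(get_time())
E
python3 - <<'E'
import sys; sys.path.insert(0,'.')
from h import *
t,s=load("top",2),load("scene",2)
im=np.hstack([cv2.resize(t["image"][150:240,210:330],(400,300),interpolation=2),cv2.resize(s["image"][180:330,250:450],(400,300),interpolation=2)])
cv2.imwrite("pics/p2.png",im[:,:,::-1])
E
```

```text
b [-95.5 100.1]
o [-72.7  -0.3]
r [-95.1 -95. ]
0.0854028278249095
[ 5.25303605e-01  3.20004889e-01  1.70707016e+00 -4.44089210e-16
  1.11451760e+00 -1.01749272e+00] [ 5.25303605e-01  3.20004889e-01  1.70707016e+00 -4.44089210e-16
  1.11451760e+00  2.12409993e+00]
y 100 stop cmd -63.0 act [-64.74206993  99.98895011] F [-7.1  1.5  5. ] t 7.975
9.1667
```

View pics/p2.png

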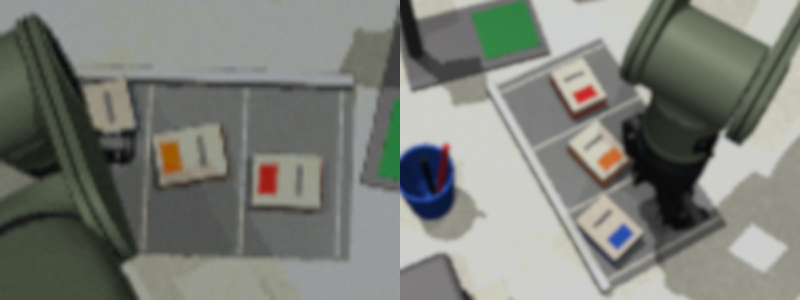

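Blue has moved up to the fence at about crop-left (110,105); the arm hides part of it. Now orange and red, then a check with the arm out of the way.

Run:
```python
from act import *
push(0,flim=8); push(-95,flim=8)
p=np.array([.40,-.33]); goto([.40,-.33,.2],pick([.4,-.33,.2],.645+0))
from h import *
grab(read_camera,3,5); print(get_time(),get_joint_pos())
t,s=load("top",3),load("scene",3)
im=np.hstack([cv2.resize(t["image"][160:235,218:318],(400,300),interpolation=2),cv2.resize(s["image"][195:315,270:430],(400,300),interpolation=2)])
cv2.imwrite("pics/p3.png",im[:,:,::-1])
```

```text
y 0 stop cmd -58.5 act [-6.08811283e+01 -4.65397425e-02] F [-9.   1.9  5.8] t 14.0583
y -95 stop cmd -57.0 act [-60.43014824 -95.07010312] F [-10.    0.7   7.7] t 19.9833
22.9083 [-7.11675642e-01  3.23356470e-01  1.84575717e+00  1.82391674e-05
  9.72430106e-01  2.13803149e-01]
```

View pics/p3.png

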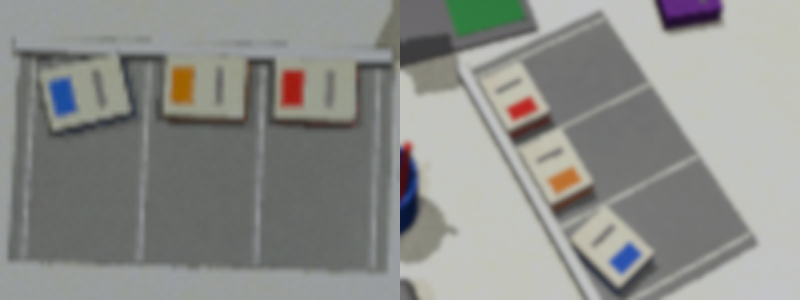

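Orange and red are flush. Blue, at crop-left (85,92), is still turned, with only its right front corner touching. I push its left rear corner, then the middle.

Run:
```python
from act import *
p=f2w(-.11,.112); q=pick([*p,.16],FY); goto([*p,.2],q)
push(122,x0=-100,opening=.02,flim=12)
push(97,x0=-85,flim=12)
goto([.40,-.33,.2],pick([.4,-.33,.2],.645))
from h import *
grab(read_camera,4,5); print(get_time())
t,s=load("top",4),load("scene",4)
im=np.hstack([cv2.resize(t["image"][160:235,218:318],(400,300),interpolation=2),cv2.resize(s["image"][195:315,270:430],(400,300),interpolation=2)])
cv2.imwrite("pics/p4.png",im[:,:,::-1])
for b in((225,172,252,198),(256,172,281,194),(284,172,309,195)): 
    w=blobs(t,b,lambda h,s,v:(v>118)&(np.arange(v.shape[0])[:,None]>14)|(s>120)); r=rect(rays(t,w[0],.03)); print(r,(w2f(r[0]/1e3)*1e3).round(1))
```

```text
y 122 stop cmd -57.0 act [-60.85422072 122.01321633] F [-12.8   2.8   7. ] t 29.3667
y 97 stop cmd -57.0 act [-60.89601171  97.00379567] F [-13.9   1.9   7.6] t 34.0667
37.6083
(array([587.1, 275.9], dtype=float32), array([67. , 40.9], dtype=float32), 1.576) [-32.2  93.7]
(array([586. , 178.9], dtype=float32), array([67. , 44.2], dtype=float32), 1.576) [-30.6  -3.3]
(array([585.3,  89.4], dtype=float32), array([66.2, 46.6], dtype=float32), 1.576) [-28.8 -92.7]
```

View pics/p4.png

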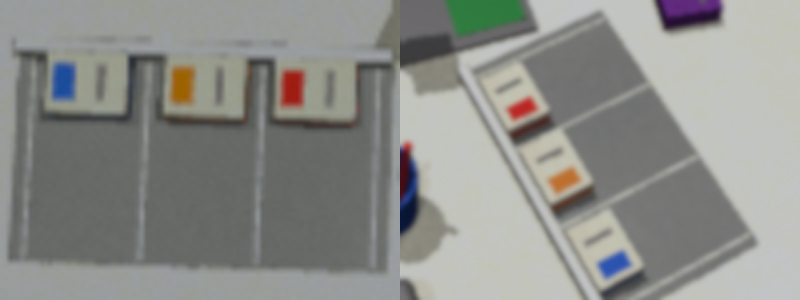

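All three are flush and aligned, with push stops within 0.5 mm of each other. Next I grasp the tag.

Run:
```python
from act import *
g=np.array([.4957,-.3558]); q=pick([*g,.13],.645)
set_gripper(.06); goto([*g,.13],q); f0=np.array(get_force())
line_to([*g,.078],velocity=.1); line_to([*g,.0725],velocity=.04); print("F",(np.array(get_force())-f0).round(1))
set_gripper(.03,40); print("open",get_opening(),"grip",get_grasp_force(),"F",(np.array(get_force())-f0).round(1))
line_to([*g,.17],velocity=.12); print("open",get_opening(),get_grasp_force(),get_time())
yr=-.207; u=np.array([np.cos(yr),np.sin(yr)]); c=np.array([.5554,-.0439])-.065*u
j=inverse_kinematics([*c,.1685],down(yr)); print(j,inverse_kinematics([*c,.1685],down(yr+np.pi)),get_joint_pos())
goto([*c,.20],pick([*c,.2],yr)); line_to([*c,.1685],velocity=.1); wait(.3)
print(get_time(),get_opening(),get_eef_pos())
from h import *
grab(read_camera,5,4)
t,s=load("top",5),load("scene",5)
im=np.hstack([cv2.resize(t["image"][155:230,300:400],(400,300),interpolation=2),cv2.resize(s["image"][130:235,230:370],(400,300),interpolation=2)])
cv2.imwrite("pics/p5.png",im[:,:,::-1])
```

```text
F [ 1.5 -1.  -0.4]
open 0.038360229536080696 grip 40.627986788749695 F [ 0.7 -0.2  3.7]
open 0.03826448967075159 40.283101201057434 40.7
[-8.53633570e-02  3.24983088e-01  1.94254811e+00 -4.44089210e-16
  8.74061454e-01  1.69243297e+00] [-8.53633570e-02  3.24983088e-01  1.94254811e+00 -4.44089210e-16
  8.74061454e-01 -1.44915968e+00] [-6.41363660e-01  4.83115880e-01  1.66745881e+00 -1.39358195e-05
  9.92881367e-01  2.84401207e-01]
43.0 0.03894196160872437 [ 0.49205312 -0.03057587  0.16900199]
```

View pics/p5.png

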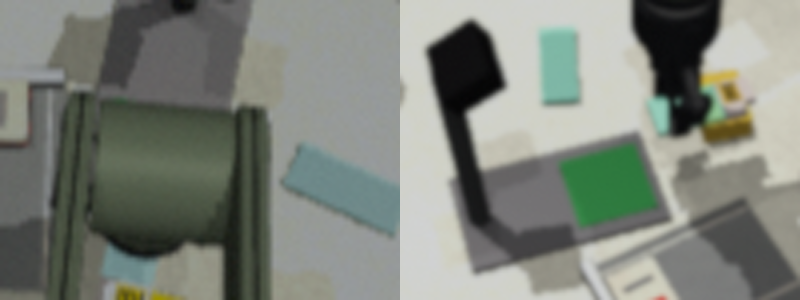

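The scene view shows the tag gripped, but my helper chose the half-turn branch, so the frosted end points at the robot (crop-right (728,95)). I turn the wrist by π in place.

Run:
```python
from act import *
yr=-.207; u=np.array([np.cos(yr),np.sin(yr)]); c=np.array([.5554,-.0439])-.065*u
goto([*c,.1685],down(yr)); wait(.3); print(get_time(),get_opening(),get_eef_pos(),get_joint_pos())
from h import *
grab(read_camera,6,4)
t,s=load("top",6),load("scene",6)
im=np.hstack([cv2.resize(t["image"][155:230,300:400],(400,300),interpolation=2),cv2.resize(s["image"][130:220,240:360],(400,300),interpolation=2)])
cv2.imwrite("pics/p6.png",im[:,:,::-1])
yel=lambda h,s,v:(abs(h-25)<8)&(s>90)
# original label offset from tag_clear in tag frame (scene/top), to compare
g=np.array([.4957,-.3558]); lab=np.array([.5400,-.3187])-g; a=.645
print("label in grip frame before",np.round([lab@[np.cos(a),np.sin(a)],lab@[-np.sin(a),np.cos(a)]],4))
w=blobs(s,(250,140,350,215),yel)[0]; r=rect(rays(s,w,.104)); l=r[0]/1e3-c; print("label now",r,np.round([l@u,l@[-u[1],u[0]]],4), w.mean(0))
```

```text
46.35 0.0388130707745417 [ 0.49178644 -0.03054426  0.16851092] [-8.53592189e-02  3.24969605e-01  1.94253401e+00 -2.92311985e-05
  8.74093903e-01  1.69237612e+00]
label in grip frame before [0.0577 0.003 ]
label now (array([448.9, -14.6], dtype=float32), array([80.9, 42.4], dtype=float32), 1.073) [-0.0452  0.0068] [341.99868421 166.51096491]
```

View pics/p6.png

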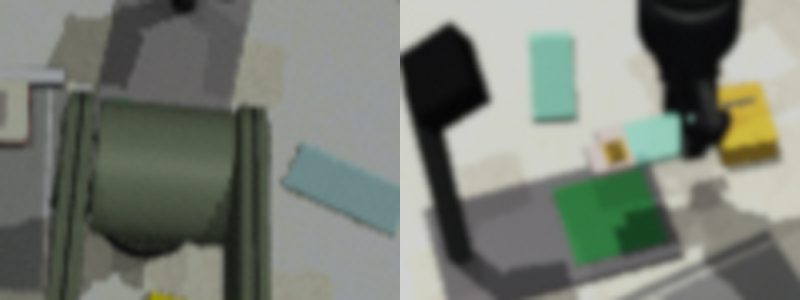

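The frosted end now points at the post, with the label at scene px ≈ (304,176). My mask picked up the yellow look-alike instead, so I measure again in a tighter box, plus the plate edges for level.

Run:
```python
from h import *
s=load("scene",6)
yr=-.207; u=np.array([np.cos(yr),np.sin(yr)]); n=np.array([-u[1],u[0]]); c=np.array([.5554,-.0439])-.065*u
loc=lambda p:np.round([(p-c)@u*1e3,(p-c)@n*1e3],1)
yel=lambda h,s,v:(abs(h-25)<10)&(s>70); turq=lambda h,s,v:(abs(h-88)<14)&(s>45)
w=blobs(s,(296,165,313,185),yel)[0]; r=rect(rays(s,w,.104)); print("label",r,loc(r[0]/1e3),w.mean(0),proj(s,[*(c+u*.0577+n*.003),.104]))
w=blobs(s,(300,158,328,184),turq)[0]; W=rays(s,w,.104); r=rect(W); print("clear",r,"rel yaw",(r[2]-yr)%np.pi)
for p in cv2.boxPoints(cv2.minAreaRect((W*1e3).astype(np.float32))): print(loc(p/1e3))
# outline of tag vs expected corners (pixels)
for a,b in((81-1,20),(80,-8),(68,-20),(46,20),(46,-20)): print((a,b),proj(s,[*(c+u*a/1e3+n*b/1e3),.104]).round(1))
im=cv2.resize(s["image"][150:195,285:345],(800,600),interpolation=2); cv2.imwrite("pics/p7.png",im[:,:,::-1])
```

```text
label (array([550.8, -39. ], dtype=float32), array([22.3, 18.5], dtype=float32), 1.374) [59.5  3.8] [304.08611111 175.09722222] [304.62892324 174.70735886]
clear (array([508.6, -35.1], dtype=float32), array([62.1, 46.1], dtype=float32), 3.057) rel yaw 0.12240734641020667
[-10.6 -27.7]
[ 51.  -20.1]
[45.3 25.6]
[-16.3  18. ]
(80, 20) [298.3 181.9]
(80, -8) [295.3 173.5]
(68, -20) [298.4 168.9]
(46, 20) [310.8 178.7]
(46, -20) [306.4 166.9]
```

View pics/p7.png

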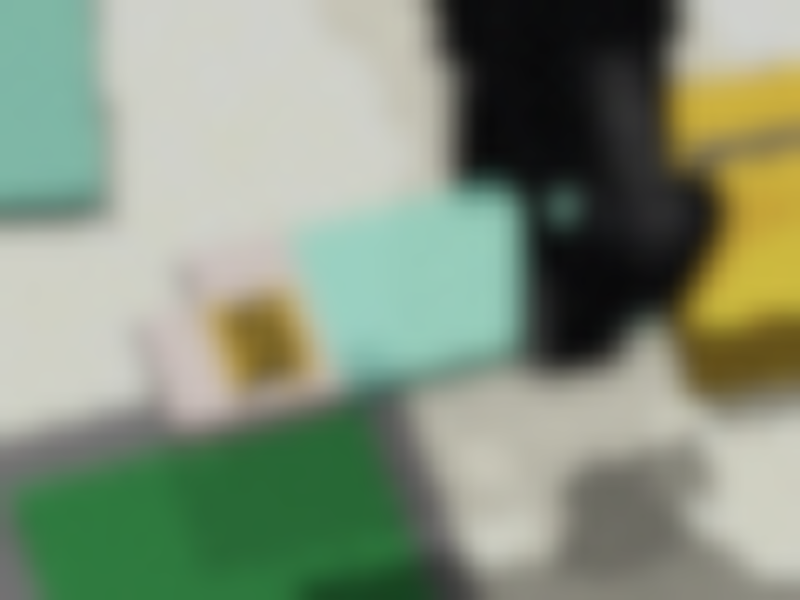

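The tag corners fall within about 1 px of where they should: (177,425) expected against (175,425) seen, and (344,383) against (345,385). So the tag is level, aligned and over the field. I hand in.

```bash
python3 -c "
from rig import *
print(get_time(),get_opening()); print(hand_in())"
```

```text
46.75 0.038629629828841015
the job is handed in; nothing more can be done
None
```

I handed the job in at 46.8 s: the three cartons are flush against the fence, and the arm is holding the order tag by its clear end, level and label up, about 10 cm above the counter, with the frosted end over the green field pointing at the post.

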